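Seat a keyed shaft in a timing-pulley hub and hold it home

ROBOT

A 6-joint arm with a two-finger parallel gripper is mounted at the origin on a cart in front of the work surface, level with it; the furniture and walls round the work are solid. World frame = base frame: x ahead of the robot, y to its left, z up, the work surface at z = 0. Lengths are in m, angles in rad, forces in N, time in s.
With the tool pointing down it reaches from about 0.325 to 0.775 m from the base axis. Payload 9.3 kg.
Tool frame: the origin (TCP) lies on the mounting face of the last link; the fingertips stand 173 mm ahead of it and the grasp point (between the pads) lies 155 mm ahead of it; x points along the fingers, z is the direction in which the jaws open and shut, and the axes are right-handed (so a half turn about x gives the same grasp; the last joint's range is limited). The gripper opens to 85 mm and grips with 20 to 120 N. Pads are 22 mm wide; open, the fingers measure 114 mm over their backs; the gripper's body (76 mm by 85 mm) begins 54 mm behind the grasp point. The pads swing forward as they close: fully open they stand 13 mm farther back than shut.
Start: joints at [-1.337, 0.259, 0.021, 1.334, 0, 1.418], TCP at [0.207, -0.509, 0.405] pointing down, gripper open.
Joint ranges: [-3.04, 3.04], [-0.91, 1.82], [-1.04, 1.36], [-1.92, 1.95], [-1.52, 1.45], [-3.14, 3.14]. Speed limits (rad/s): [2.22, 2.22, 2.79, 3.14, 3.14, 3.14].

INTERFACE

Orientations are given as a 3x3 rotation matrix whose columns are the frame's x, y, z axes.
In Python, from bench import robot gives the robot as it stands.
- The arm moves only by the tool step_arm, never from a script. Its argument "targets" is a list that holds one entry, the list of rows, each a list of 7 numbers: the shift along the world's x, y, z in cm, then the turn, a rotation vector about the world's x, y, z in rad, then the opening, from -1 (shut) to 1 (fully open), so that 0 is half open. A call has exactly 5 rows; each row shifts and turns the commanded pose from where the row before left it; what a row does not reach is not made up. A row lasts 1/12 s, in which the tool goes at most 41.7 mm and 7.16 degrees, less where a joint would pass 70% of its speed; a pose out of reach is approached as far as the arm can. A call with a gripper value outside its range is refused whole. The fingers move at their own pace and stop on an object; the grip force is fixed at half the most. Time passes only in rows, so rows that do not move let the fingers close, or fill a call up. It gives the time, the measured TCP pose, the force and the opening at its end, in the units of the state.
- robot.state(): the state, without advancing time (a new reading comes with each control period).
- robot.camera(name): name is "side" or "top" or "wrist"; returns a dict with "pixels" (384x512x3 uint8, blue, green, red), "range_z" (384x512 float32, m along the optical axis (not along the pixel's ray), 0 where there is no reading), "fx", "fy", "cx", "cy" (pixels), "origin" and "rotation" of the camera in the world; the wrist camera has in their place "T_tool_cam" (4x4, takes a point from camera to tool coordinates, whose origin is the TCP and whose axes are the tool frame's). Camera axes: x right, y down, z forward; pixel columns grow to the right and rows downward; lengths in m; the calibration is good to about 2 mm. A picture is of the moment at which its call begins: read the wrist's pose just before it.
- robot.hand_in(): hands the job in, once; it reports no verdict.
Trained networks look in the newest picture that a camera, given by its name, has taken for a name from the list of things; names that differ only in an ending like _2 or _b are one class to them, and where a whole thing is asked for, a point or a joint stands for the part that bears it (a point fixed in the world has none). Each returns a list of dicts, best first, with "score" (0 to 1); they miss things now and then, are a little off and sometimes report something else, mostly with a low value. They report only what shows in the picture. A call takes as long as a camera call. They do not tell look-alikes from the thing itself.
- robot.search_frame(camera, target): "at" ([x, y, z] in m, in world coordinates, good to about 4 mm: the middle of the surface that is visible of it).
- robot.outline_of(camera, target): "region" (384x512 bool, what is visible of it).
The state is a dict: "t": time; "joint_positions": joint angles; "joint_velocities": joint speeds; "effort": joint torques, N m; "tcp_pos": TCP position; "orientation": TCP orientation; "ft_force": force on the tool from outside, world axes, zero at the start; "torque": the same for the moment, N m; "gripper_width": finger opening in m.
Only numpy, scipy, OpenCV 4.12 (cv2) and the standard library are available. Lean on these libraries where they do the work, as an engineer would, in place of code of your own. Each camera call takes 0.05 s, during which the arm holds its last target.

TASK

Take the aluminium offcut off the pulley's hub and leave it in the scrap pan. Then take the keyed shaft from its stand, push it upright into the hub, turning it until its key slips into the keyway, and keep pushing until its collar sits fully down on the hub. A spring in the bore lifts the shaft again, so finish while still gripping it and holding it fully home for the grub screw; leave the hex key, V-block, turned hub and spare key where they are.

Things in the scene. Friction and masses are not known exactly. Their poses are not given: they have to be found in the camera images.
- pulley_unit: Pulley unit, fixed, upright: dark base plate 120 x 120 x 12 mm with 6 mm high cap screws at the corners, grey bearing housing 72 mm wide, toothed aluminium pulley (78 mm diameter, top at 51 mm) and a plain boss, the hub (46 mm diameter, top at 64 mm). The pulley is locked and does not turn. Origin: on the bore axis at the plate's underside; x points from the axis to the keyway, z up
- hub_face (a point): Centre of the bore's mouth in the hub's flat top, 64 mm above the unit's origin; axes as the unit. The upright bore is 26.6 mm in diameter and runs through the hub; its one keyway runs along all of it on the unit's +x side, 10 mm wide, reaching 17.5 mm from the axis
- lock_bracket (a point): Top of the small dark bracket that locks the pulley, at the unit's +y side, 46 mm above the unit's origin (20 mm wide, y 44 to 68 mm from the bore axis)
- thrust_pad (a joint): Brass pad on a spring at the bottom of the bore; value = how far it is pressed down, m. Free (0) its top is 36 mm below the hub face. The shaft's lower end meets it for the last 10 mm: it pushes up with 4.2 N at first and 11.2 N with the shaft home (0.010; its stop is at 0.012). Let go, the shaft is lifted 8 to 10 mm again
- keyed_shaft: Steel shaft, 106 mm long, about 0.3 kg, upright in the stand at the start. Origin: centre of its lower end; z up along its axis, x towards its key. From below: spigot 18 mm diameter (0 to 14 mm), journal 25 mm diameter with the key (14 to 46 mm), collar 38 mm diameter (46 to 52 mm), plain grip end 25 mm diameter (52 to 106 mm). Both lower parts have chamfered feet
- shaft_shoulder (a point): On the shaft's axis at the underside of its collar, 46 mm above its lower end; axes as the shaft (x to the key). With the shaft home it lies at hub_face
- shaft_key (a point): Lower tip of the shaft's key, 22 mm above the shaft's lower end, at the key's outer face 16.5 mm from the axis on the shaft's +x side. The key is 8 mm wide with half-round ends, 24 mm long, up to the collar. If not in line with the keyway it rests on the hub face with the collar 24 mm above the hub
- shaft_notch (a point): Centre line of the open key slot in the top end of the shaft, 12.5 mm from the axis on its +x side, exactly above the key: 8 mm wide, 4 mm deep, 62 to 106 mm above the lower end. Seen from above as a notch, it shows which way the key points
- shaft_grip (a point): On the shaft's axis in the grip end (25 mm diameter), 82 mm above its lower end and 24 mm below its top: a good height to grip it from above
- shaft_stand: Grey plastic block 64 (x) x 110 (y) x 32 mm, fixed, with two round sockets 20.5 mm in diameter, 22 mm deep, at y = +26 and -26 mm. The shaft's spigot stands in the +y socket, its journal resting on the block's top; the other is empty. Origin: centre of the underside
- offcut: Sawn end of an aluminium bar, 50 (x) x 20 (y) x 18 (z) mm, one end a little skew, about 45 g. At the start it lies flat across the mouth of the hub and covers the bore; the hub's top is right below it. Origin: centre of the underside. Grip it across its 20 mm width
- scrap_pan: Dark sheet-steel pan 130 (x) x 165 (y) mm, fixed, rim 48 mm high, walls and floor 3 mm thick, with two smaller old offcuts in opposite corners (-x +y and +x -y). Origin: centre of the underside
- pan_floor (a point): Centre of the pan's inner floor, 3 mm above the surface
- hex_key: Bystander: hex key 33 x 82 x 5 mm lying behind the pulley unit. Origin: centre of the underside
- v_block: Bystander: hardened V-block 33 x 40 x 34 mm. Origin: centre of the underside
- turned_hub: Bystander: turned aluminium flanged hub, 46 mm diameter, 34 mm high. Origin: centre of the underside
- spare_key: Bystander: parallel key steel 8 x 32 x 8 mm. Origin: centre of the underside
Mind the look-alikes: they are no part of the job. Of the things shaped like the keyed_shaft, the steel one is meant.

How it is judged:
On the way, in this order (a step that is already met when the one before it is completed fails the run):
1. the offcut lies in the scrap pan, let go (x of offcut in the frame of scrap_pan between -0.062 and 0.062 m and y of offcut in the frame of scrap_pan between -0.08 and 0.08 m and height (world z) of offcut below 0.04 m and contact force between the fingers and offcut below 0.1 N and linear speed of offcut below 0.03 m/s), for 0.2 s.
2. the key has slipped into the keyway: the shaft stands in the bore with its collar less than 16 mm above the hub (z of shaft_shoulder in the frame of hub_face below 0.016 m and horizontal distance between shaft_shoulder and hub_face below 0.003 m), for 0.05 s.
At the end, for the whole second after the job is handed in: The shaft stands upright in the hub (collar within 2 mm of the hub face, axis within 3 mm of the bore's, key in the keyway), the thrust pad is pressed down by more than 8 mm, the fingers still grip the shaft and hold it there at rest through the last second, and the offcut lies inside the scrap pan (z of shaft_shoulder in the frame of hub_face below 0.002 m and horizontal distance between shaft_shoulder and hub_face below 0.003 m and angle between keyed_shaft's own z axis and vertical below 0.06 rad and angle between the x axis of keyed_shaft and the x axis of pulley_unit, either way round below 0.2 rad and value of joint thrust_pad above 0.008 m and contact force between the fingers and keyed_shaft above 2 N and linear speed of keyed_shaft below 0.02 m/s and x of offcut in the frame of scrap_pan between -0.062 and 0.062 m and y of offcut in the frame of scrap_pan between -0.08 and 0.08 m and height (world z) of offcut below 0.04 m); the arm keeps its last pose, push and grip.
It fails at once if the hex key, V-block, turned hub or spare key is moved by more than 25 mm (distance of any of hex_key, v_block, turned_hub, spare_key from where it was at the start of the episode above 0.025 m).
It also fails if it takes over 58 s, if anything falls off the work surface, if the arm or the gripper's body presses on something with over 40 N, if the wrist force passes 120 N, or if a joint passes its speed limit or range.

## Working session

There is one attempt and no reset: what is moved stays moved. The work goes in short steps, Python scripts to look and compute and a tool call to move; the robot and the scene stay as the last step left them, time stands still between calls to the robot, and variables do not carry over. Pictures are saved under pics/ and viewed, and the job is handed in when it is done.

Besides the shell and the picture viewer there is one more tool, called after ">>>" as a command line: name --argument value ..., lists and objects as JSON in quotes. step_arm: Moves the arm, as the interface text tells. Its arguments: {"type":"object","properties":{"targets":{"type":"array"}},"required":["targets"]}

```bash
ls; mkdir -p pics; cat > h.py <<'E'
from bench import robot
import numpy as np, cv2
def world(c,u,v,z=None,st=None):
    z=c["range_z"][v,u] if z is None else z
    p=np.array([(u-c["cx"])/c["fx"]*z,(v-c["cy"])/c["fy"]*z,z])
    return c["rotation"]@p+c["origin"]
def cloud(c,st=None):
    H,W=c["range_z"].shape
    v,u=np.mgrid[:H,:W]; z=c["range_z"]
    P=np.stack([(u-c["cx"])/c["fx"]*z,(v-c["cy"])/c["fy"]*z,z],-1)
    if "origin" in c: return P@np.array(c["rotation"]).T+np.array(c["origin"])
    T=np.array(c["T_tool_cam"]); P=P@T[:3,:3].T+T[:3,3]
    return P@np.array(st["orientation"]).T+np.array(st["tcp_pos"])
def save(c,n,s=1.5): cv2.imwrite("pics/"+n+".png",cv2.resize(c["pixels"],None,fx=s,fy=s,interpolation=cv2.INTER_CUBIC))
E
python3 - <<'E'
from h import *
for n in("top","side"):
    c=robot.camera(n); save(c,n+"0")
    for t in ["offcut","keyed_shaft","pulley_unit","scrap_pan","shaft_stand","hex_key","v_block","turned_hub","spare_key","shaft_notch","hub_face","lock_bracket"]:
        print(n,t,[(round(d["score"],2),np.round(d["at"],3).tolist()) for d in robot.search_frame(n,t)[:3]])
    print(c["origin"],c["rotation"],c["fx"])
s=robot.state(); print({k:np.round(v,3) for k,v in s.items()})
E
```

```text
pics
top offcut [(0.73, [0.536, -0.03, 0.084]), (0.16, [0.673, 0.111, 0.021])]
top keyed_shaft [(0.77, [0.426, -0.256, 0.098]), (0.61, [0.567, -0.227, 0.08]), (0.6, [0.504, -0.256, 0.074])]
top pulley_unit [(0.86, [0.528, -0.017, 0.015]), (0.49, [0.67, 0.112, 0.02])]
top scrap_pan [(0.86, [0.458, 0.295, 0.006])]
top shaft_stand [(0.83, [0.427, -0.293, 0.032])]
top hex_key [(0.58, [0.685, -0.071, 0.008])]
top v_block [(0.71, [0.674, 0.262, 0.028])]
top turned_hub [(0.51, [0.672, 0.112, 0.021])]
top spare_key [(0.52, [0.686, -0.072, 0.006])]
top shaft_notch [(0.74, [0.425, -0.255, 0.099]), (0.56, [0.36, -0.168, 0.088]), (0.49, [0.564, -0.223, 0.078])]
top hub_face [(0.61, [0.528, -0.022, 0.012])]
top lock_bracket [(0.83, [0.53, -0.022, 0.009])]
[0.38118522 0.00313168 1.04704353] [[ 0.01532468 -0.98807055  0.15323754]
 [-0.99975162 -0.01266142  0.0183408 ]
 [-0.0161818  -0.15348055 -0.98801917]] 379.35386680772893
side offcut [(0.63, [0.532, -0.006, 0.083])]
side keyed_shaft [(0.8, [0.566, -0.218, 0.058]), (0.73, [0.356, -0.159, 0.058]), (0.54, [0.422, -0.252, 0.078])]
side pulley_unit 
[... 682 characters left out ...]
 [[-0.91802688 -0.16717074  0.3595561 ]
 [-0.39587019  0.33458606 -0.85518358]
 [ 0.02265921 -0.92741906 -0.37333691]] 481.2131723797421
{'t': np.float64(1.3), 'joint_positions': array([-1.337,  0.259,  0.021,  1.334, -0.   ,  1.418]), 'joint_velocities': array([-0.001, -0.001, -0.   , -0.   ,  0.   ,  0.001]), 'effort': array([ 3.0000e-03, -5.5539e+01,  3.4472e+01,  2.0000e-03, -0.0000e+00,
        0.0000e+00]), 'tcp_pos': array([ 0.207, -0.509,  0.405]), 'orientation': array([[-0.   ,  0.926,  0.377],
       [ 0.   ,  0.377, -0.926],
       [-1.   , -0.   , -0.   ]]), 'ft_force': array([ 0.18 ,  0.674, -0.536]), 'torque': array([-0.047,  0.005, -0.055]), 'gripper_width': np.float64(0.085)}
```

View pics/top0.png

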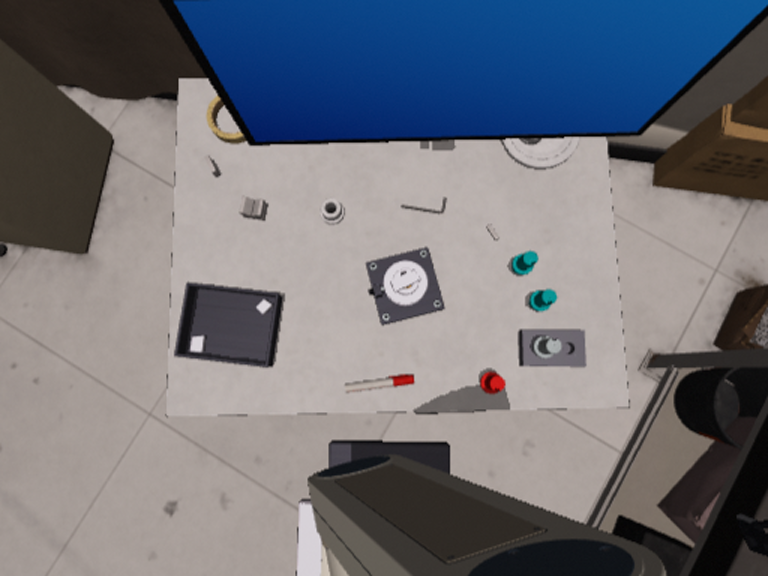

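View pics/side0.png

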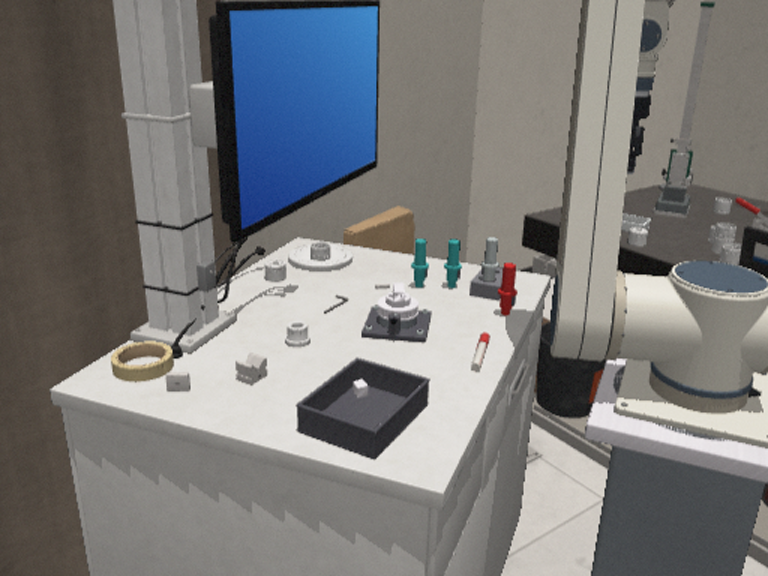

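>>> step_arm --targets '[[[2,2.6,0,0,0,0,1],[2,2.6,0,0,0,0,1],[2,2.6,0,0,0,0,1],[2,2.6,0,0,0,0,1],[2,2.6,0,0,0,0,1]]]'

```text
t: 1.72
tcp_pos: [0.308, -0.3781, 0.4047]
orientation: [[0.0, 0.926, 0.377], [-0.0, 0.377, -0.926], [-1.0, 0.0, 0.0]]
ft_force: [-0.0, -1.2, 0.1]
gripper_width: 0.0856
```

>>> step_arm --targets '[[[2,2.6,0,0,0,0,1],[2,2.6,0,0,0,0,1],[2,2.6,0,0,0,0,1],[2,2.6,0,0,0,0,1],[1,1.5,0,0,0,0,1]]]'

```text
t: 2.13
tcp_pos: [0.3987, -0.258, 0.4049]
orientation: [[0.001, 0.926, 0.379], [0.0, 0.379, -0.926], [-1.0, 0.001, 0.0]]
ft_force: [0.2, -0.4, -0.1]
gripper_width: 0.0857
```

```bash
python3 - <<'E'
from h import *
s=robot.state();c=robot.camera("wrist"); save(c,"w1")
print(c["T_tool_cam"],c["fx"],s["t"],s["tcp_pos"])
import pickle; pickle.dump((c,s),open("w1.pkl","wb"))
E
```

```text
[[-5.92670284e-04 -3.04740174e-01  9.52435339e-01  3.06195261e-02]
 [-3.41419312e-04 -9.52435389e-01 -3.04740402e-01  7.81156683e-02]
 [ 9.99999766e-01 -5.05790398e-04  4.60435972e-04 -6.74215869e-05]
 [ 0.00000000e+00  0.00000000e+00  0.00000000e+00  1.00000000e+00]] 270.55115122290766 2.1333 [ 0.39873391 -0.2580303   0.40488382]
```

View pics/w1.png

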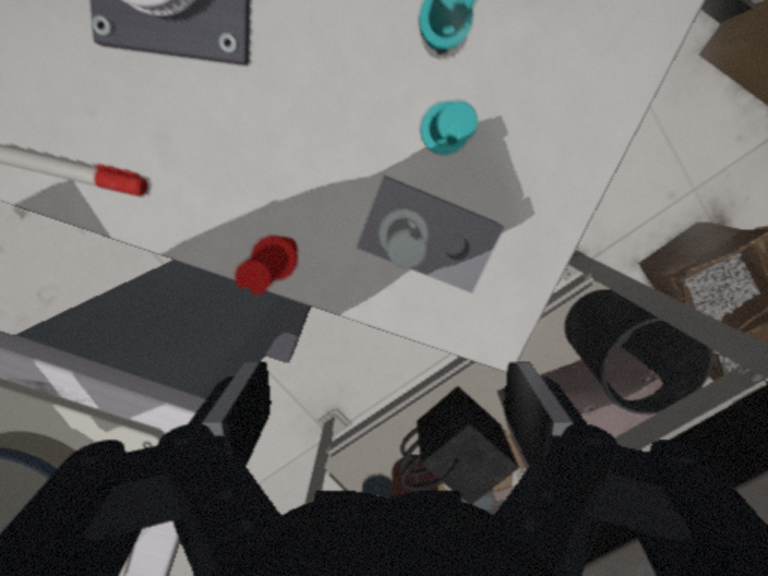

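```bash
python3 - <<'E'
from h import *
import pickle; c,s=pickle.load(open("w1.pkl","rb"))
P=cloud(c,s)
crop=c["pixels"][115:200,230:345]
crop=cv2.convertScaleAbs(cv2.resize(crop,None,fx=6,fy=6,interpolation=cv2.INTER_CUBIC),alpha=1.3)
cv2.imwrite("pics/w1c.png",crop)
m=(abs(P[...,2]-0.124)<.006)&(c["range_z"]>0)
v,u=np.nonzero(m); ok=(u>230)&(u<345)&(v>115)&(v<200); 
q=P[v[ok],u[ok]]; print(len(q),np.median(q,0),(q.min(0)+q.max(0))/2,q.max(0)-q.min(0))
E
```

```text
530 [ 0.42426671 -0.26006802  0.12404006] [ 0.42404227 -0.26076148  0.12188829] [0.02453109 0.02472727 0.00757908]
```

View pics/w1c.png

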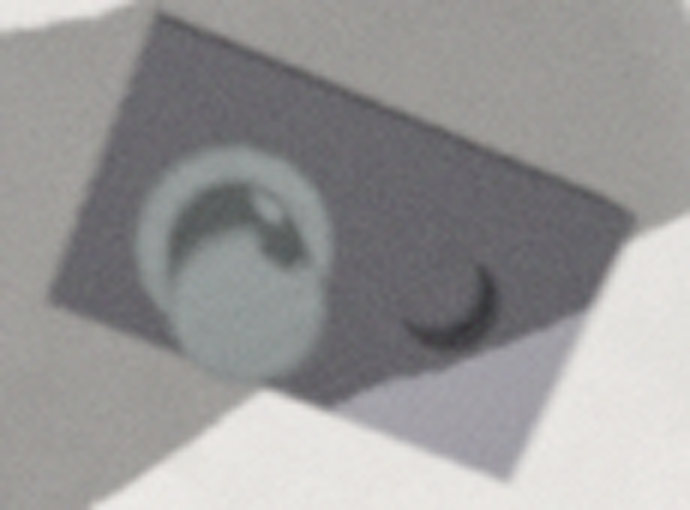

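>>> step_arm --targets '[[[2.0,3.6,-0.4,0,0,0,1],[2.0,3.6,-0.4,0,0,0,1],[2.0,3.6,-0.4,0,0,0,1],[2.0,3.6,-0.4,0,0,0,1],[2.0,3.6,-0.4,0,0,0,1]]]'

```text
t: 2.6
tcp_pos: [0.498, -0.0786, 0.3847]
orientation: [[0.001, 0.926, 0.377], [-0.0, 0.377, -0.926], [-1.0, 0.0, 0.0]]
ft_force: [1.4, -0.7, 0.1]
gripper_width: 0.0854
```

```bash
python3 - <<'E'
from h import *
s=robot.state();c=robot.camera("wrist"); save(c,"w2")
for t in ["offcut","pulley_unit","lock_bracket","hub_face"]:
    print(t,[(round(d["score"],2),np.round(d["at"],3).tolist()) for d in robot.search_frame("wrist",t)[:3]])
print(s["t"],s["tcp_pos"])
P=cloud(c,s)
import pickle; pickle.dump((c,s),open("w2.pkl","wb"))
E
```

```text
offcut [(0.84, [0.533, -0.024, 0.08])]
pulley_unit [(0.61, [0.546, -0.024, 0.009])]
lock_bracket [(0.88, [0.545, -0.022, 0.015])]
hub_face [(0.98, [0.546, -0.023, 0.014])]
2.6 [ 0.4979758  -0.0785777   0.38472823]
```

View pics/w2.png

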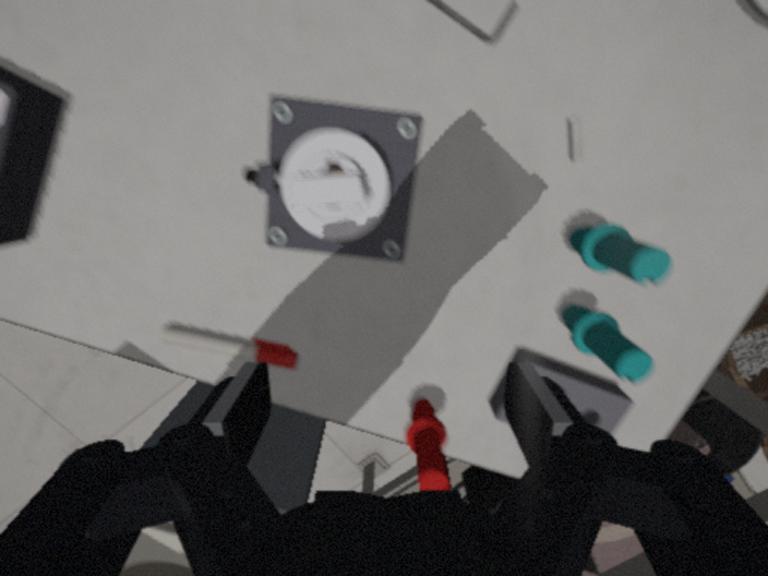

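```bash
python3 - <<'E'
from h import *
import pickle; c,s=pickle.load(open("w2.pkl","rb"))
P=cloud(c,s); ok=c["range_z"]>0
near=np.hypot(P[...,0]-.533,P[...,1]+.024)<.11
for nm,lo,hi in(("off",.075,.09),("hub",.060,.068),("pul",.047,.055),("brk",.040,.0485),("plate",.008,.016)):
    m=ok&near&(P[...,2]>lo)&(P[...,2]<hi)
    q=P[m]; r=cv2.minAreaRect((q[:,:2]*1000).astype(np.float32)); e=cv2.minEnclosingCircle((q[:,:2]*1000).astype(np.float32))
    print(nm,len(q),np.round(np.median(q,0),4),np.round(r[0],1),np.round(r[1],1),round(r[2],1),np.round(e[0],1),round(e[1],1))
    if nm=="brk":
        q=q[np.hypot(q[:,0]-.533,q[:,1]+.024)>.042]; print(len(q),np.median(q,0))
crop=cv2.convertScaleAbs(cv2.resize(c["pixels"][55:185,155:295],None,fx=5,fy=5,interpolation=cv2.INTER_CUBIC),alpha=0.9)
cv2.imwrite("pics/w2c.png",crop)
E
```

```text
off 1024 [ 0.5348 -0.0221  0.0821] [534.8 -22.8] [20.1 49.4] 25.1 [535.2 -23. ] 26.2
hub 591 [ 0.542  -0.0251  0.0641] [536.6 -25.1] [45.7 42.3] 32.4 [535.8 -24.1] 23.4
pul 2389 [ 0.5433 -0.0259  0.0512] [537.4 -18.7] [88.2 78.1] 68.4 [531.2 -12.7] 50.5
brk 360 [0.522  0.027  0.0459] [528.5  11. ] [20.5 64.3] 23.2 [532.1  12.4] 32.6
345 [0.52167135 0.0274041  0.04590364]
plate 5072 [ 0.5565 -0.0312  0.0122] [535.6 -23.4] [120.1 120.3] 15.2 [535.8 -23.6] 82.9
```

View pics/w2c.png

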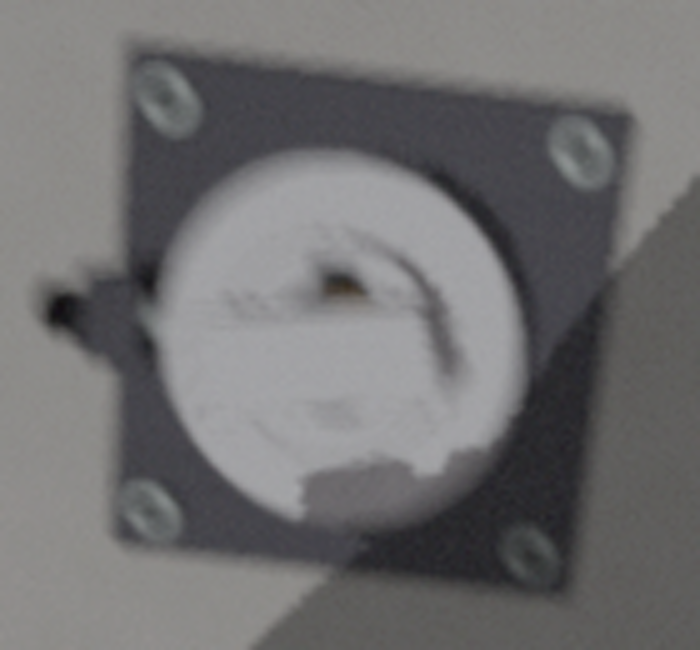

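```bash
python3 - <<'E'
from h import *
s=robot.state(); print(s["t"],s["joint_positions"])
import pickle
c=robot.camera("top");P=cloud(c)
m=(c["range_z"]>0)&(abs(P[...,0]-.458)<.11)&(abs(P[...,1]-.295)<.13)
q=P[m&(P[...,2]>.042)&(P[...,2]<.056)]
print(len(q),cv2.minAreaRect((q[:,:2]*1000).astype(np.float32)))
q=P[m&(P[...,2]>.010)&(P[...,2]<.035)]
cv2.imwrite("pics/pan.png",cv2.resize(c["pixels"][175:255,105:200],None,fx=6,fy=6,interpolation=cv2.INTER_CUBIC))
E
```

```text
2.85 [-3.26435549e-01  1.87220428e-01 -1.24733012e-01  1.25911917e+00
 -2.77599928e-04  2.42718253e+00]
493 ((459.33587646484375, 291.1125793457031), (168.96632385253906, 133.22386169433594), 84.05363464355469)
```

View pics/pan.png

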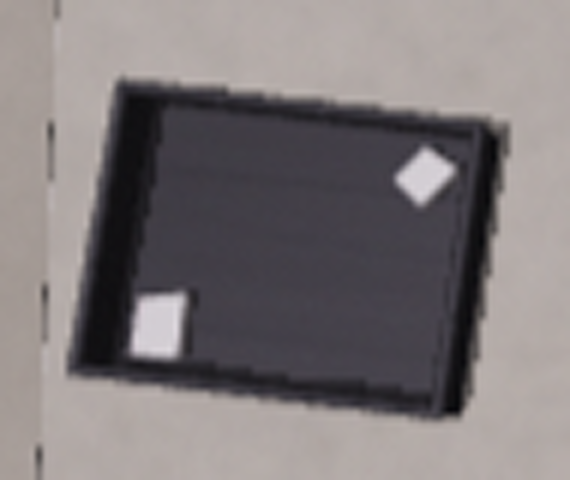

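>>> step_arm --targets '[[[0.37,0.56,-0.8,0,0,0.1247,1],[0.37,0.56,-0.8,0,0,0.1247,1],[0.37,0.56,-0.8,0,0,0.1247,1],[0.37,0.56,-0.8,0,0,0.1247,1],[0.37,0.56,-0.8,0,0,0.1247,1]]]'

```text
t: 3.32
tcp_pos: [0.5157, -0.0539, 0.3446]
orientation: [[0.0, 0.529, 0.849], [-0.0, 0.849, -0.529], [-1.0, 0.0, 0.001]]
ft_force: [-0.5, 0.1, 0.3]
gripper_width: 0.0856
```

>>> step_arm --targets '[[[0.37,0.56,-0.8,0,0,0.1247,1],[0.37,0.56,-0.8,0,0,0.1247,1],[0.37,0.56,-0.8,0,0,0.1247,1],[0.37,0.56,-0.8,0,0,0.1247,1],[0.37,0.56,-0.8,0,0,0.1247,1]]]'

```text
t: 3.73
tcp_pos: [0.5343, -0.0259, 0.3046]
orientation: [[0.0, -0.066, 0.998], [-0.0, 0.998, 0.066], [-1.0, -0.0, 0.0]]
ft_force: [-0.0, 0.8, -0.3]
gripper_width: 0.0854
```

>>> step_arm --targets '[[[0,0,-0.5,0,0,0.1247,0.3],[0,0,-0.5,0,0,0.1247,0.3],[0,0,-0.5,0,0,0.1247,0.3],[0,0,0,0,0,0,0.3],[0,0,0,0,0,0,0.3]]]'

```text
t: 4.15
tcp_pos: [0.5342, -0.0257, 0.2898]
orientation: [[-0.0, -0.418, 0.909], [-0.0, 0.909, 0.418], [-1.0, -0.0, -0.0]]
ft_force: [-0.1, 0.2, 0.5]
gripper_width: 0.0556
```

>>> step_arm --targets '[[[0.05,0.3,-1.2,0,0,0,0.3],[0,0,-1.2,0,0,0,0.3],[0,0,-1.2,0,0,0,0.3],[0,0,-1.2,0,0,0,0.3],[0,0,0,0,0,0,0.3]]]'

```text
t: 4.57
tcp_pos: [0.5344, -0.022, 0.2403]
orientation: [[-0.002, -0.418, 0.908], [0.0, 0.908, 0.418], [-1.0, 0.001, -0.002]]
ft_force: [-0.6, 0.3, 0.8]
gripper_width: 0.0557
```

```bash
python3 - <<'E'
from h import *
s=robot.state();c=robot.camera("wrist"); save(c,"w3"); print(s["tcp_pos"],s["ft_force"])
E
```

```text
[ 0.53439597 -0.02204357  0.24027885] [-0.56287536  0.27657113  0.75056376]
```

View pics/w3.png

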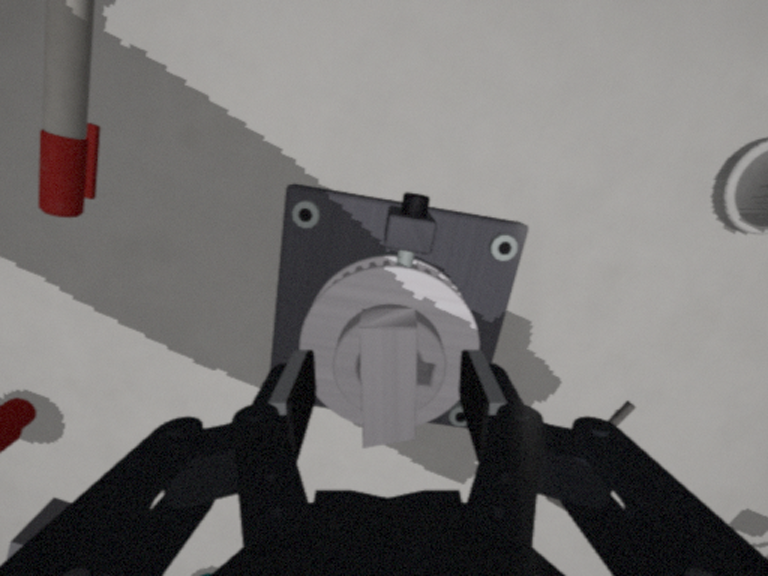

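>>> step_arm --targets '[[[0,0,0,0,0,0,-0.7],[0,0,0,0,0,0,-1],[0,0,0,0,0,0,-1],[0,0,0,0,0,0,-1],[0,0,0,0,0,0,-1]]]'

```text
t: 5.03
tcp_pos: [0.5352, -0.0215, 0.2428]
orientation: [[0.002, -0.423, 0.906], [-0.001, 0.906, 0.423], [-1.0, -0.001, 0.001]]
ft_force: [-0.9, -1.3, 5.8]
gripper_width: 0.0183
```

>>> step_arm --targets '[[[0,0,0,0,0,0,-1],[0,0,0,0,0,0,-1],[0,0,1,0,0,0,-1],[0,0,2,0,0,0,-1],[0,0,2,0,0,0,-1]]]'

```text
t: 5.45
tcp_pos: [0.5347, -0.0213, 0.2926]
orientation: [[-0.001, -0.423, 0.906], [0.0, 0.906, 0.423], [-1.0, 0.001, -0.001]]
ft_force: [0.9, -0.2, -0.8]
gripper_width: 0.0183
```

>>> step_arm --targets '[[[-0.5,2.0,0,0,0,0,-1],[-0.8,3.3,0,0,0,0,-1],[-0.8,3.3,0,0,0,0,-1],[-0.8,3.3,0,0,0,0,-1],[-0.8,3.3,0,0,0,0,-1]]]'

```text
t: 5.87
tcp_pos: [0.4974, 0.1319, 0.2927]
orientation: [[0.001, -0.423, 0.906], [0.0, 0.906, 0.423], [-1.0, -0.0, 0.001]]
ft_force: [1.1, 0.5, -0.5]
gripper_width: 0.0179
```

>>> step_arm --targets '[[[-0.8,3.3,0,0,0,0,-1],[-0.8,3.3,0,0,0,0,-1],[-0.8,3.3,0,0,0,0,-1],[-0.8,3.3,0,0,0,0,-1],[-0.7,2.8,0,0,0,0,-1]]]'

```text
t: 6.28
tcp_pos: [0.4581, 0.2926, 0.2926]
orientation: [[0.001, -0.424, 0.906], [0.001, 0.906, 0.424], [-1.0, 0.0, 0.001]]
ft_force: [0.3, -0.7, -1.2]
gripper_width: 0.0185
```

```bash
python3 - <<'E'
from h import *
s=robot.state();c=robot.camera("wrist"); save(c,"w4"); print(s["tcp_pos"],s["ft_force"],s["gripper_width"])
E
```

```text
[0.4580997  0.2926396  0.29264479] [ 0.34122274 -0.67181264 -1.24700936] 0.018527800193419607
```

View pics/w4.png

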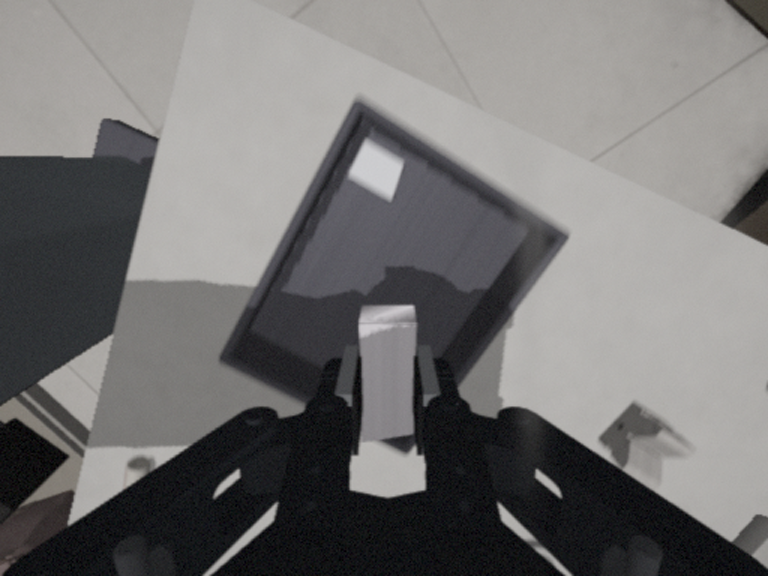

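>>> step_arm --targets '[[[0,0,-2.5,0,0,0,-1],[0,0,-2.5,0,0,0,-1],[0,0,-2.5,0,0,0,-1],[0,0,-2.0,0,0,0,-1],[0,0,-1.0,0,0,0,-1]]]'

```text
t: 6.75
tcp_pos: [0.4584, 0.2905, 0.1851]
orientation: [[-0.002, -0.423, 0.906], [-0.001, 0.906, 0.423], [-1.0, 0.0, -0.003]]
ft_force: [0.1, -0.5, -0.4]
gripper_width: 0.0183
```

>>> step_arm --targets '[[[0,0,-0.2,0,0,0,-1],[0,0,0,0,0,0,-0.3],[0,0,0,0,0,0,-0.2],[0,0,0,0,0,0,-0.2],[0,0,0,0,0,0,-0.2]]]'

```text
t: 7.17
tcp_pos: [0.4593, 0.2908, 0.1859]
orientation: [[0.002, -0.423, 0.906], [0.001, 0.906, 0.423], [-1.0, -0.0, 0.002]]
ft_force: [-0.4, -0.1, 0.2]
gripper_width: 0.0341
```

>>> step_arm --targets '[[[0,0,2,0,0,0,-0.2],[0,0,3,0,0,0,-0.2],[0,0,3,0,0,0,-0.2],[0,0,3,0,0,0,0],[0,0,1,0,0,0,0.5]]]'

```text
t: 7.58
tcp_pos: [0.4594, 0.2909, 0.3097]
orientation: [[0.006, -0.423, 0.906], [0.003, 0.906, 0.423], [-1.0, -0.0, 0.007]]
ft_force: [-0.1, 0.9, -0.4]
gripper_width: 0.0534
```

```bash
python3 - <<'E'
from h import *
s=robot.state();c=robot.camera("wrist"); save(c,"w5"); print(s["tcp_pos"],s["ft_force"],s["gripper_width"])
print([(round(d["score"],2),np.round(d["at"],3).tolist()) for d in robot.search_frame("wrist","offcut")[:4]])
E
```

```text
[0.45942935 0.29087309 0.30970464] [-0.14446032  0.86147143 -0.38988768] 0.0533924116153118
[(0.94, [0.458, 0.289, 0.02])]
```

View pics/w5.png

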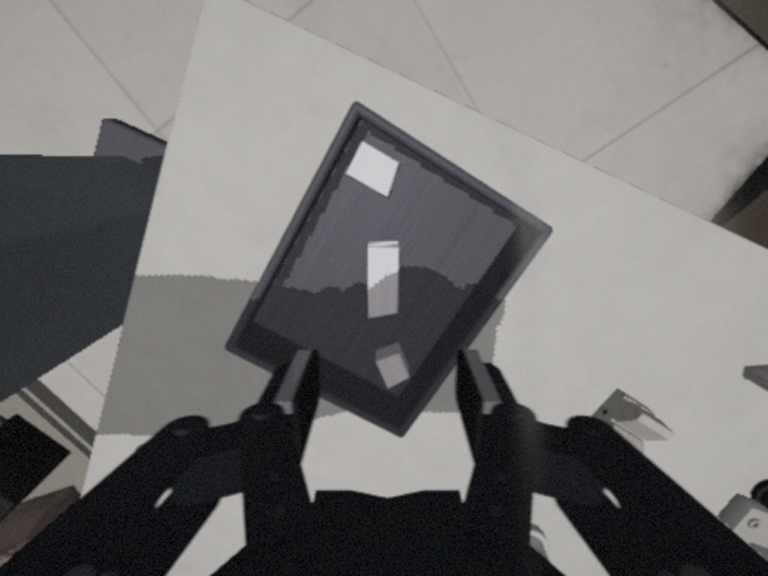

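>>> step_arm --targets '[[[0.07,-2.4,0,0,0,-0.1237,0.4],[0.07,-2.4,0,0,0,-0.1237,0.4],[0.07,-2.4,0,0,0,-0.1237,0.4],[0.07,-2.4,0,0,0,-0.1237,0.4],[0.07,-2.4,0,0,0,-0.1237,0.4]]]'

```text
t: 8.1
tcp_pos: [0.462, 0.1696, 0.3035]
orientation: [[-0.002, 0.186, 0.983], [-0.0, 0.983, -0.186], [-1.0, -0.001, -0.002]]
ft_force: [0.3, -0.8, -0.2]
gripper_width: 0.0599
```

>>> step_arm --targets '[[[0.07,-2.4,0,0,0,-0.1237,0.4],[0.07,-2.4,0,0,0,-0.1237,0.4],[0.07,-2.4,0,0,0,-0.1237,0.4],[0.07,-2.4,0,0,0,-0.1237,0.4],[0.07,-2.4,0,0,0,-0.1237,0.4]]]'

```text
t: 8.52
tcp_pos: [0.4655, 0.0495, 0.3036]
orientation: [[-0.002, 0.722, 0.692], [0.0, 0.692, -0.722], [-1.0, -0.001, -0.001]]
ft_force: [1.3, 0.4, -0.1]
gripper_width: 0.0599
```

>>> step_arm --targets '[[[0.07,-2.4,0,0,0,-0.1237,0.4],[0.07,-2.4,0,0,0,-0.1237,0.4],[0.07,-2.4,0,0,0,0,0.4],[0.07,-2.4,0,0,0,0,0.4],[0.07,-1.5,0,0,0,0,0.4]]]'

```text
t: 8.93
tcp_pos: [0.4691, -0.0622, 0.3036]
orientation: [[-0.001, 0.867, 0.499], [0.0, 0.499, -0.867], [-1.0, -0.001, -0.001]]
ft_force: [-0.1, 0.5, -0.4]
gripper_width: 0.0598
```

```bash
python3 - <<'E'
from h import *
robot.camera("top")
s=robot.state();c=robot.camera("wrist"); save(c,"w6"); print(s["t"],s["tcp_pos"],s["joint_positions"])
import pickle; pickle.dump((c,s),open("w6.pkl","wb"))
P=cloud(c,s); ok=c["range_z"]>0
near=np.hypot(P[...,0]-.5357,P[...,1]+.0235)<.11
for nm,lo,hi in(("hub",.060,.068),("plate",.009,.0135)):
    m=ok&near&(P[...,2]>lo)&(P[...,2]<hi)
    q=P[m]; r=cv2.minAreaRect((q[:,:2]*1000).astype(np.float32)); e=cv2.minEnclosingCircle((q[:,:2]*1000).astype(np.float32))
    print(nm,len(q),np.round(np.median(q,0),4),np.round(r[0],1),np.round(r[1],1),round(r[2],1),np.round(e[0],1),round(e[1],1))
# bore points: lower
m=ok&(np.hypot(P[...,0]-.5357,P[...,1]+.0235)<.020)&(P[...,2]<.06); v,u=np.nonzero(m); print(u.mean(),v.mean(),len(u))
u0,v0=int(u.mean()),int(v.mean())
cv2.imwrite("pics/w6c.png",cv2.resize(c["pixels"][v0-55:v0+55,u0-60:u0+60],None,fx=6,fy=6,interpolation=cv2.INTER_CUBIC))
E
```

```text
8.9833 [ 0.46950942 -0.06350181  0.30351266] [-3.11527844e-01  1.85372935e-01 -3.43392335e-01  1.04297619e+00
 -1.10761996e-03  2.30865523e+00]
hub 2074 [ 0.5355 -0.0241  0.0641] [535.8 -23.8] [45.4 45.4] 74.1 [535.6 -23.8] 23.1
plate 8318 [ 0.5515 -0.0226  0.0121] [535.6 -23.7] [120.2 120.1] 15.2 [536.  -23.4] 83.2
256.21479500891263 103.63814616755793 1122
```

View pics/w6c.png

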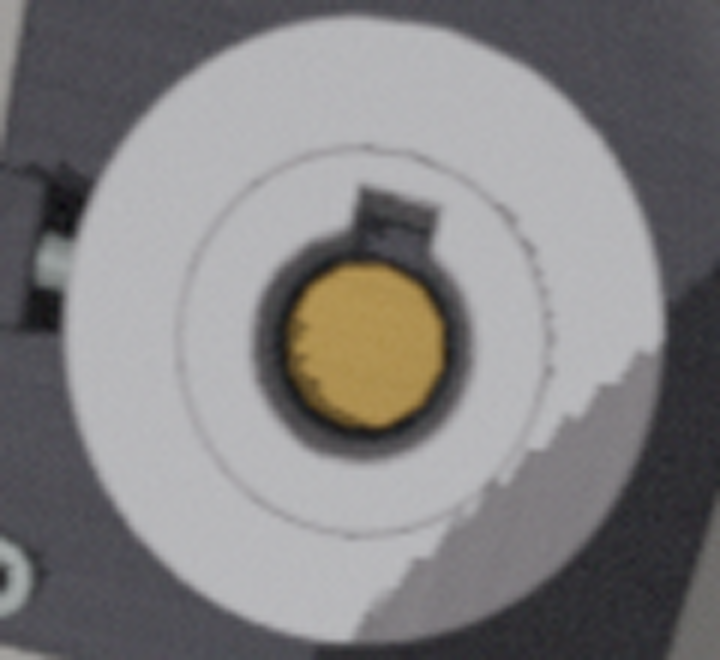

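>>> step_arm --targets '[[[-1.1,-2.3,0.2,0,0,0,0.4],[-1.1,-2.4,0.2,0,0,0,0.4],[-1.2,-2.4,0.2,0,0,0,0.4],[-1.2,-2.4,0.2,0,0,0,0.4],[-1.2,-2.4,0.2,0,0,0,0.4]]]'

```text
t: 9.45
tcp_pos: [0.4107, -0.1794, 0.314]
orientation: [[-0.001, 0.866, 0.501], [0.001, 0.501, -0.866], [-1.0, -0.0, -0.001]]
ft_force: [-0.0, -0.3, 0.1]
gripper_width: 0.0596
```

>>> step_arm --targets '[[[-1.1,-2.4,0,0,0,0,0.4],[-1.1,-2.4,0,0,0,0,0.4],[-1.1,-2.4,0,0,0,0,0.4],[-1.1,-2.4,0,0,0,0,0.4],[-1.1,-2.2,0,0,0,0,0.4]]]'

```text
t: 9.87
tcp_pos: [0.3559, -0.2978, 0.3139]
orientation: [[-0.001, 0.866, 0.5], [0.001, 0.5, -0.866], [-1.0, 0.0, -0.001]]
ft_force: [1.3, -1.1, -0.2]
gripper_width: 0.0598
```

```bash
python3 - <<'E'
from h import *
robot.camera("top")
s=robot.state();c=robot.camera("wrist"); save(c,"w7"); print(s["t"],s["tcp_pos"],s["joint_positions"])
import pickle; pickle.dump((c,s),open("w7.pkl","wb"))
P=cloud(c,s); ok=c["range_z"]>0
near=np.hypot(P[...,0]-.424,P[...,1]+.26)<.03
for nm,lo,hi in(("top",.121,.128),("collar",.066,.074),("stand",.03,.034)):
    m=ok&near&(P[...,2]>lo)&(P[...,2]<hi)
    q=P[m]
    if len(q)<5: continue
    e=cv2.minEnclosingCircle((q[:,:2]*1000).astype(np.float32))
    print(nm,len(q),np.round(np.median(q,0),4),np.round(e[0],1),round(e[1],1))
m=ok&near&(P[...,2]>.121)
v,u=np.nonzero(m); 
u0,v0=int(u.mean()),int(v.mean()); print(u0,v0)
a=max(v0-50,0);b=u0-55
cv2.imwrite("pics/w7c.png",cv2.resize(c["pixels"][a:a+100,b:b+110],None,fx=6,fy=6,interpolation=cv2.INTER_CUBIC))
E
```

```text
9.9167 [ 0.35508992 -0.30062973  0.31388473] [-8.82830581e-01  1.63252431e-01 -3.42980062e-01  1.06452908e+00
 -1.39345200e-03  1.73637316e+00]
top 1551 [ 0.4238 -0.2606  0.1241] [ 424.1 -261.1] 12.5
collar 486 [ 0.4259 -0.2623  0.0701] [ 424.1 -261.1] 18.9
stand 1721 [ 0.4253 -0.257   0.0322] [ 424. -260.] 30.0
257 101
```

View pics/w7c.png

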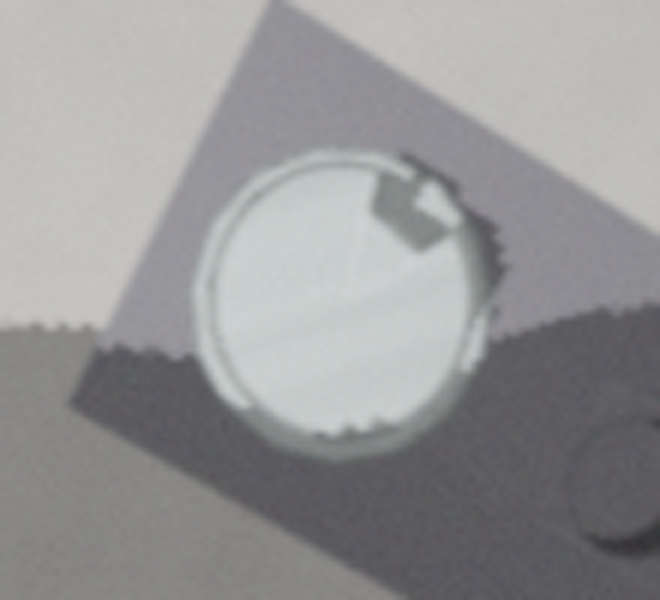

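View pics/w7.png

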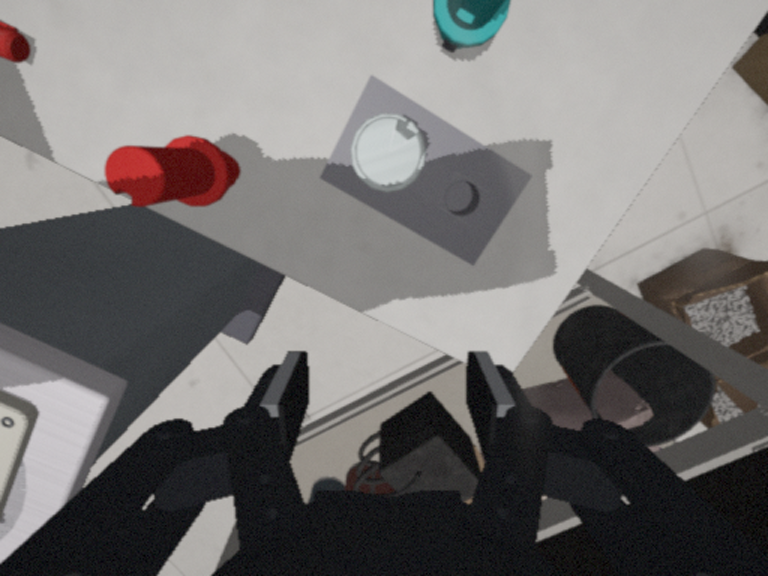

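```bash
python3 - <<'E'
from h import *
import pickle; c,s=pickle.load(open("w7.pkl","rb"))
# project onto plane z=.124 using own intrinsics; depth-based notch mask
P=cloud(c,s); T=np.array(c["T_tool_cam"]);R=np.array(s["orientation"]); o=R@T[:3,3]+s["tcp_pos"]; print(o)
k=(0.1241-o[2])/(P[...,2]-o[2]); Q=o+(P-o)*k[...,None]
d=Q[...,:2]-np.array([.4241,-.2611]); r=np.hypot(*d.transpose(2,0,1))
m=(r<.012)&(P[...,2]<.118); g=d[m].mean(0); print(m.sum(),g,np.degrees(np.arctan2(g[1],g[0])),np.hypot(*g))
q=(Q[m][:,:2]*1000).astype(np.float32); print(cv2.minAreaRect(q))
gray=cv2.cvtColor(c["pixels"],cv2.COLOR_BGR2GRAY); 
m=(r<.0115)&(gray<185); g=d[m].mean(0); print(m.sum(),np.degrees(np.arctan2(g[1],g[0])),np.hypot(*g))
E
```

```text
[ 0.42272572 -0.26161264  0.28315819]
82 [ 0.01017748 -0.00132938] -7.441837453766184 0.010263931541440901
((434.2537536621094, -262.5079345703125), (7.251670837402344, 3.3547170162200928), 77.36243438720703)
99 -14.936649258051705 0.006995678200434876<stdin>:5: RuntimeWarning: divide by zero encountered in divide
<stdin>:5: RuntimeWarning: invalid value encountered in multiply
```

>>> step_arm --targets '[[[1.7,1.0,0.3,0,0,0,0.4],[1.8,1.0,0,0,0,0,0.4],[1.8,1.0,0,0,0,0,0.4],[1.6,0.95,0,0,0,0,0.4],[0,0,0,0,0,0,0.4]]]'

```text
t: 10.38
tcp_pos: [0.4275, -0.2555, 0.3169]
orientation: [[0.0, 0.865, 0.502], [0.001, 0.502, -0.865], [-1.0, 0.001, -0.001]]
ft_force: [-1.2, 0.0, 0.0]
gripper_width: 0.0595
```

```bash
python3 - <<'E'
from h import *
robot.camera("top");robot.camera("top")
s=robot.state(); print(s["tcp_pos"],s["orientation"],s["ft_force"])
E
```

```text
[ 0.4258865  -0.25649862  0.31698304] [[-1.07135103e-03  8.64862523e-01  5.02007638e-01]
 [ 9.68761858e-04  5.02008588e-01 -8.64862092e-01]
 [-9.99998957e-01 -4.40245043e-04 -1.37567324e-03]] [-0.45475683  0.04121364  0.31592454]
```

>>> step_arm --targets '[[[-0.18,-0.46,0,0,0,0,0.4],[0,0,-2,0,0,0,0.4],[0,0,-2,0,0,0,0.4],[0,0,-1.6,0,0,0,0.4],[0,0,-0.6,0,0,0,0.4]]]'

```text
t: 10.9
tcp_pos: [0.4224, -0.2625, 0.2537]
orientation: [[-0.002, 0.867, 0.499], [0.002, 0.499, -0.867], [-1.0, -0.001, -0.003]]
ft_force: [-0.1, 0.0, -0.7]
gripper_width: 0.0597
```

```bash
python3 - <<'E'
from h import *
robot.camera("top")
s=robot.state();c=robot.camera("wrist"); save(c,"w8"); print(s["tcp_pos"],s["ft_force"])
E
```

```text
[ 0.42258212 -0.26248003  0.25363999] [-0.02747675  0.71411615 -0.1890083 ]
```

View pics/w8.png

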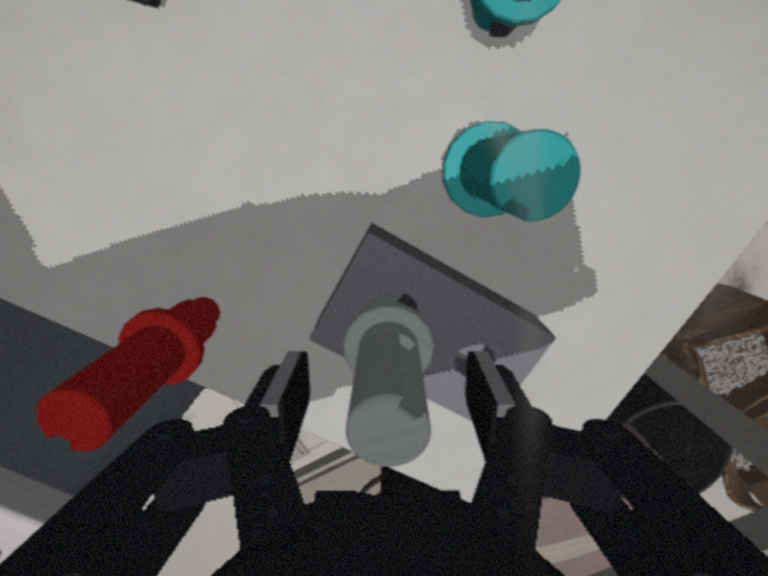

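>>> step_arm --targets '[[[0.15,0.13,0,0,0,0,0.2],[0,0,0,0,0,0,-0.2],[0,0,0,0,0,0,-0.6],[0,0,0,0,0,0,-1],[0,0,0,0,0,0,-1]]]'

```text
t: 11.42
tcp_pos: [0.4254, -0.2613, 0.2567]
orientation: [[0.001, 0.866, 0.5], [-0.001, 0.5, -0.866], [-1.0, 0.001, 0.002]]
ft_force: [-0.1, 0.5, 6.8]
gripper_width: 0.0237
```

>>> step_arm --targets '[[[0,0,0,0,0,0,-1],[0,0,0,0,0,0,-1],[0,0,0,0,0,0,-1],[0,0,0,0,0,0,-1],[0,0,0,0,0,0,-1]]]'

```text
t: 11.83
tcp_pos: [0.4254, -0.2613, 0.2567]
orientation: [[0.001, 0.866, 0.5], [-0.001, 0.5, -0.866], [-1.0, 0.001, 0.002]]
ft_force: [-0.3, 0.4, 6.2]
gripper_width: 0.0237
```

```bash
python3 - <<'E'
from h import *
s=robot.state();c=robot.camera("wrist"); print(s["tcp_pos"],s["ft_force"],s["torque"])
import pickle; pickle.dump((c,s),open("w9.pkl","wb"))
cv2.imwrite("pics/w9.png",cv2.resize(c["pixels"][190:320,200:330],None,fx=5,fy=5,interpolation=cv2.INTER_CUBIC))
E
```

```text
[ 0.42542022 -0.26132831  0.25668127] [-0.32963888  0.36411644  6.2471119 ] [0.06236397 0.19187894 0.03705003]
```

View pics/w9.png

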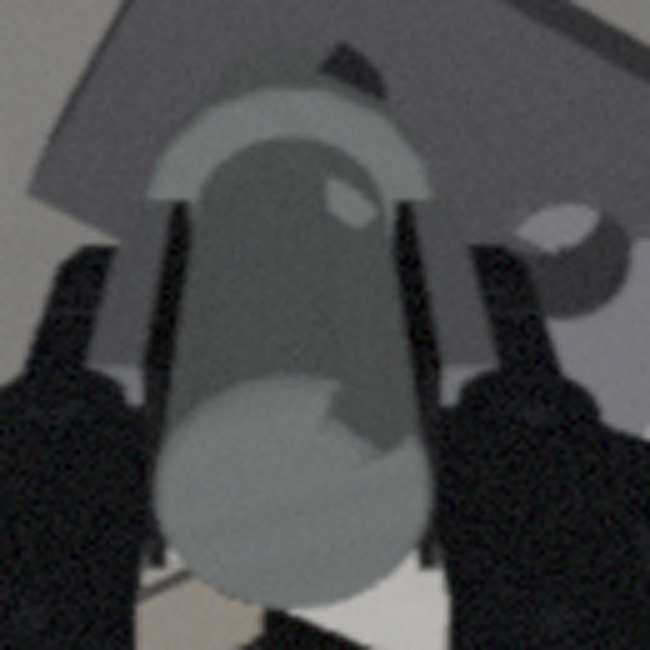

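```bash
cat > shaft.py <<'E'
from h import *
def shaft(c,s,z0=None):
    T=np.array(c["T_tool_cam"]);R=np.array(s["orientation"]);p=np.array(s["tcp_pos"]); o=R@T[:3,3]+p
    P=cloud(c,s); ok=c["range_z"]>0
    gp=p+R@np.array([.155,0,0])
    near=ok&(np.hypot(P[...,0]-gp[0],P[...,1]-gp[1])<.0155)&(P[...,2]>gp[2]+.015)&(P[...,2]<gp[2]+.032)
    zt=np.median(P[near][:,2]) if z0 is None else z0
    m=near&(abs(P[...,2]-zt)<.0025)
    q=(P[m][:,:2]*1000).astype(np.float32); e=cv2.minEnclosingCircle(q); ce=np.array(e[0])/1000
    # notch: pixels whose ray crosses top plane within the disk, but depth is lower
    with np.errstate(all="ignore"):
        k=(zt-o[2])/(P[...,2]-o[2]); Q=o+(P-o)*k[...,None]
    d=Q[...,:2]-ce; r=np.hypot(d[...,0],d[...,1])
    nm=ok&(r<.0118)&(P[...,2]<zt-.004); g=d[nm]
    print("top z %.4f"%zt,"n",m.sum(),"circ",np.round(e[0],2),round(e[1],2))
    if len(g)>5:
        gm=g.mean(0); print("notch yaw %.1f"%np.degrees(np.arctan2(gm[1],gm[0])),"r %.4f"%np.hypot(*gm),len(g),
          cv2.minAreaRect((g*1000).astype(np.float32)))
    print("tool: ",np.round(R.T@(np.r_[ce,zt]-p),4),"toolyaw %.1f"%np.degrees(np.arctan2(R[1,2],R[0,2])))
E
python3 - <<'E'
from shaft import *
import pickle
shaft(*pickle.load(open("w9.pkl","rb")))
E
```

```text
top z 0.1238 n 2188 circ [ 425.79 -261.47] 15.39
notch yaw -5.9 r 0.0105 62 ((10.470446586608887, -1.1591758728027344), (6.26734733581543, 2.613091468811035), 89.95358276367188)
tool:  [1.329e-01 2.000e-04 1.000e-04] toolyaw -60.0
```

```bash
python3 - <<'E'
from shaft import *
import pickle
c,s=pickle.load(open("w9.pkl","rb"))
P=cloud(c,s);R=np.array(s["orientation"]);t=(P-s["tcp_pos"])@R
m=(c["range_z"]>0)&(abs(P[...,2]-.124)<.0025)&(abs(t[...,2])<.018)&(abs(t[...,1])<.02)
for lo in np.arange(-.014,.0141,.002):
    q=t[m&(abs(t[...,2]-lo)<.0008)]
    if len(q): print(round(lo,3),len(q),q[:,1].min().round(4),q[:,1].max().round(4))
E
```

```text
-0.014 67 -0.0095 0.0113
-0.012 60 -0.0071 0.0115
-0.01 110 -0.0079 0.0079
-0.008 128 -0.0103 0.0094
-0.006 161 -0.0129 0.0105
-0.004 149 -0.0123 0.0117
-0.002 192 -0.0131 0.0122
0.0 145 -0.0126 0.0118
0.002 194 -0.0131 0.012
0.004 125 -0.0119 0.012
0.006 122 -0.0128 0.006
0.008 96 -0.0101 0.0043
0.01 99 -0.0083 0.0062
0.012 50 -0.0093 0.0108
0.014 50 -0.0102 0.0122
```

>>> step_arm --targets '[[[0,0,1,0,0,0,-1],[0,0,2,0,0,0,-1],[0,0,2.5,0,0,0,-1],[0,0,2.5,0,0,0,-1],[0,0,1.5,0,0,0,-1]]]'

```text
t: 12.3
tcp_pos: [0.4252, -0.2611, 0.353]
orientation: [[0.001, 0.866, 0.5], [-0.001, 0.5, -0.866], [-1.0, 0.001, 0.002]]
ft_force: [0.3, -1.3, -3.4]
gripper_width: 0.0237
```

>>> step_arm --targets '[[[0.7,1.4,0,0,0,0.0387,-1],[1.1,2.4,0,0,0,0.0387,-1],[1.2,2.6,0,0,0,0.0387,-1],[1.2,2.6,0,0,0,0.0387,-1],[1.2,2.6,0,0,0,0.0387,-1]]]'

```text
t: 12.72
tcp_pos: [0.4793, -0.1439, 0.3506]
orientation: [[-0.0, 0.753, 0.658], [0.0, 0.658, -0.753], [-1.0, -0.0, -0.0]]
ft_force: [1.3, -0.7, -3.2]
gripper_width: 0.0233
```

>>> step_arm --targets '[[[1.2,2.6,0,0,0,0.0387,-1],[1.2,2.6,0,0,0,0.0387,-1],[1.2,2.6,0,0,0,0.0387,-1],[1.1,2.4,0,0,0,0.0387,-1],[0.9,1.8,0,0,0,0.0387,-1]]]'

```text
t: 13.13
tcp_pos: [0.5355, -0.0231, 0.3505]
orientation: [[-0.001, 0.611, 0.792], [0.0, 0.792, -0.611], [-1.0, 0.0, -0.001]]
ft_force: [0.3, -0.1, -3.9]
gripper_width: 0.0234
```

```bash
python3 - <<'E'
from shaft import *
robot.camera("top");robot.camera("top")
s=robot.state();c=robot.camera("wrist"); print(s["t"],s["tcp_pos"],s["ft_force"],s["torque"],s["gripper_width"]);save(c,"w10")
shaft(c,s)
E
```

```text
13.2333 [ 0.53588623 -0.02273266  0.35033624] [ 0.62928471 -0.65774111 -3.39805361] [-0.05253497 -0.01861058  0.0308268 ] 0.02375424276627831
top z 0.2174 n 2183 circ [535.98 -22.4 ] 15.38
notch yaw 16.0 r 0.0106 57 ((10.096261024475098, 2.957937002182007), (2.526573657989502, 6.003128528594971), 14.953516960144043)
tool:  [ 0.1329  0.0003 -0.    ] toolyaw -37.6
```

View pics/w10.png

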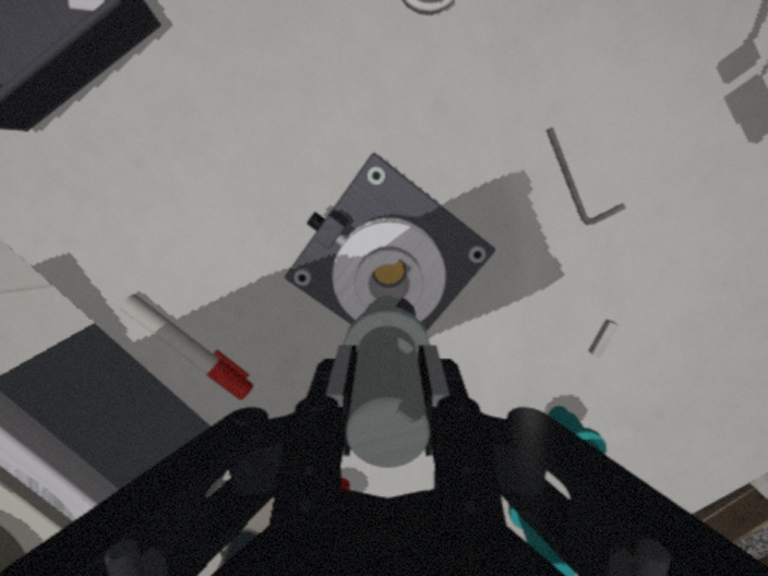

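>>> step_arm --targets '[[[0,-0.06,-1.5,0,0,0,-1],[0,0,-1.8,0,0,0,-1],[0,0,-1.2,0,0,0,-1],[0,0,-0.6,0,0,0,-1],[0,0,-0.3,0,0,0,-1]]]'

```text
t: 13.7
tcp_pos: [0.5347, -0.0264, 0.2958]
orientation: [[-0.002, 0.614, 0.789], [0.0, 0.789, -0.614], [-1.0, -0.001, -0.001]]
ft_force: [0.2, -0.9, -3.5]
gripper_width: 0.0235
```

```bash
python3 - <<'E'
from shaft import *
robot.camera("side")
s=robot.state();c=robot.camera("wrist"); print(s["t"],s["tcp_pos"],s["ft_force"],s["torque"],s["gripper_width"]);
cv2.imwrite("pics/w11.png",cv2.resize(c["pixels"][150:330,165:345],None,fx=4,fy=4,interpolation=cv2.INTER_CUBIC))
shaft(c,s)
E
```

```text
13.75 [ 0.53486263 -0.02631288  0.2959599 ] [-0.2873241  -0.37403999 -4.50577258] [ 0.00402808 -0.01485794 -0.0080134 ] 0.02356007622750942
top z 0.1631 n 2168 circ [534.84 -26.05] 15.33
notch yaw 15.5 r 0.0106 55 ((10.050165176391602, 2.8233535289764404), (2.6394400596618652, 6.092392921447754), 3.5197298526763916)
tool:  [ 0.1329  0.0003 -0.    ] toolyaw -37.9
```

View pics/w11.png

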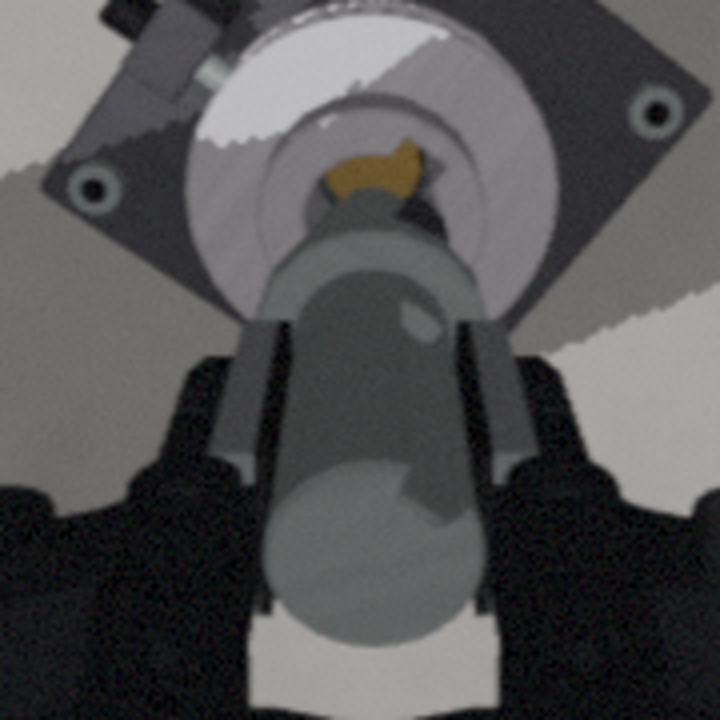

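>>> step_arm --targets '[[[0.1,0.3,0,0,0,0,-1],[0,0,0,0,0,0,-1],[0,0,0,0,0,0,-1],[0,0,0,0,0,0,-1],[0,0,0,0,0,0,-1]]]'

```text
t: 14.22
tcp_pos: [0.5362, -0.0227, 0.297]
orientation: [[0.001, 0.613, 0.79], [-0.0, 0.79, -0.613], [-1.0, 0.0, 0.0]]
ft_force: [-0.2, 0.5, -3.3]
gripper_width: 0.0239
```

>>> step_arm --targets '[[[-0.03,-0.06,-0.3,0,0,0,-1],[0,0,-0.3,0,0,0,-1],[0,0,-0.3,0,0,0,-1],[0,0,-0.3,0,0,0,-1],[0,0,0,0,0,0,-1]]]'

```text
t: 14.63
tcp_pos: [0.5359, -0.0234, 0.2839]
orientation: [[-0.001, 0.613, 0.79], [0.0, 0.79, -0.613], [-1.0, -0.0, -0.0]]
ft_force: [0.8, -0.0, -4.1]
gripper_width: 0.0238
```

```bash
python3 - <<'E'
from shaft import *
s=robot.state();c=robot.camera("wrist"); print(s["t"],s["tcp_pos"],s["ft_force"],s["torque"],s["gripper_width"]);
cv2.imwrite("pics/w12.png",cv2.resize(c["pixels"][150:330,165:345],None,fx=4,fy=4,interpolation=cv2.INTER_CUBIC))
shaft(c,s)
E
```

```text
14.6333 [ 0.53588041 -0.02341273  0.28394649] [ 0.84071018 -0.01808202 -4.09464909] [-0.07338335 -0.20588137  0.02153537] 0.02375493987751171
top z 0.1510 n 2191 circ [535.82 -23.36] 15.47
notch yaw 16.0 r 0.0106 54 ((10.17379379272461, 3.026463031768799), (2.648027181625366, 6.094940662384033), 3.279989719390869)
tool:  [ 0.1329  0.     -0.    ] toolyaw -37.8
```

View pics/w12.png

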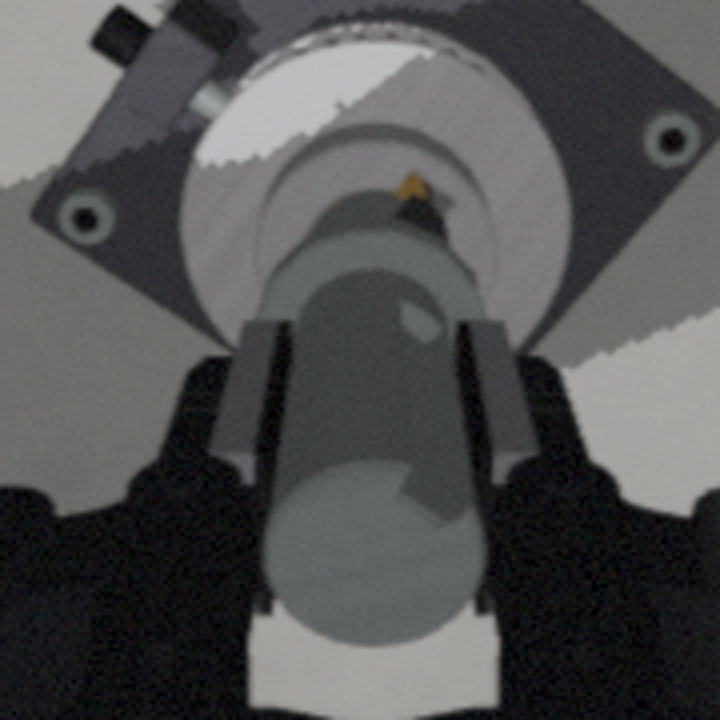

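>>> step_arm --targets '[[[0,0,-0.2,0,0,0,-1],[0,0,-0.2,0,0,0,-1],[0,0,-0.2,0,0,0,-1],[0,0,-0.2,0,0,0,-1],[0,0,0,0,0,0,-1]]]'

```text
t: 15.1
tcp_pos: [0.5359, -0.0234, 0.2763]
orientation: [[-0.0, 0.613, 0.79], [-0.0, 0.79, -0.613], [-1.0, -0.0, -0.0]]
ft_force: [0.7, -0.8, -4.2]
gripper_width: 0.0236
```

>>> step_arm --targets '[[[0,0,-0.2,0,0,0,-1],[0,0,-0.2,0,0,0,-1],[0,0,-0.2,0,0,0,-1],[0,0,-0.2,0,0,0,-1],[0,0,0,0,0,0,-1]]]'

```text
t: 15.52
tcp_pos: [0.5359, -0.0234, 0.2683]
orientation: [[-0.0, 0.613, 0.79], [-0.0, 0.79, -0.613], [-1.0, -0.0, -0.0]]
ft_force: [0.4, -0.1, -3.5]
gripper_width: 0.0237
```

>>> step_arm --targets '[[[0,0,-0.2,0,0,0,-1],[0,0,-0.2,0,0,0,-1],[0,0,-0.2,0,0,0,-1],[0,0,-0.2,0,0,0,-1],[0,0,0,0,0,0,-1]]]'

```text
t: 15.93
tcp_pos: [0.5359, -0.0234, 0.2608]
orientation: [[0.001, 0.613, 0.79], [-0.0, 0.79, -0.613], [-1.0, 0.0, 0.001]]
ft_force: [-1.0, 0.2, 3.4]
gripper_width: 0.0235
```

>>> step_arm --targets '[[[0,0,-0.15,0,0,0,-1],[0,0,-0.15,0,0,0,-1],[0,0,-0.1,0,0,0,-1],[0,0,-0.05,0,0,0,-1],[0,0,0,0,0,0,-1]]]'

```text
t: 16.35
tcp_pos: [0.5359, -0.0233, 0.2569]
orientation: [[0.001, 0.613, 0.79], [-0.0, 0.79, -0.613], [-1.0, 0.001, 0.001]]
ft_force: [-2.2, 0.7, 8.4]
gripper_width: 0.0237
```

```bash
python3 - <<'E'
from shaft import *
s=robot.state();c=robot.camera("wrist"); print(s["t"],s["tcp_pos"],s["ft_force"],s["torque"],s["gripper_width"]);
cv2.imwrite("pics/w13.png",cv2.resize(c["pixels"][150:330,165:345],None,fx=4,fy=4,interpolation=cv2.INTER_CUBIC))
shaft(c,s)
E
```

```text
16.35 [ 0.5359102  -0.0233313   0.25693524] [-2.15203405  0.65556219  8.44876265] [0.1302617  0.46138607 0.0124431 ] 0.023736267152447903
top z 0.1241 n 2187 circ [536.04 -23.33] 15.46
notch yaw 16.0 r 0.0107 54 ((10.146031379699707, 3.08889102935791), (2.2629268169403076, 6.033864974975586), 14.854029655456543)
tool:  [ 0.1329  0.     -0.    ] toolyaw -37.8
```

View pics/w13.png

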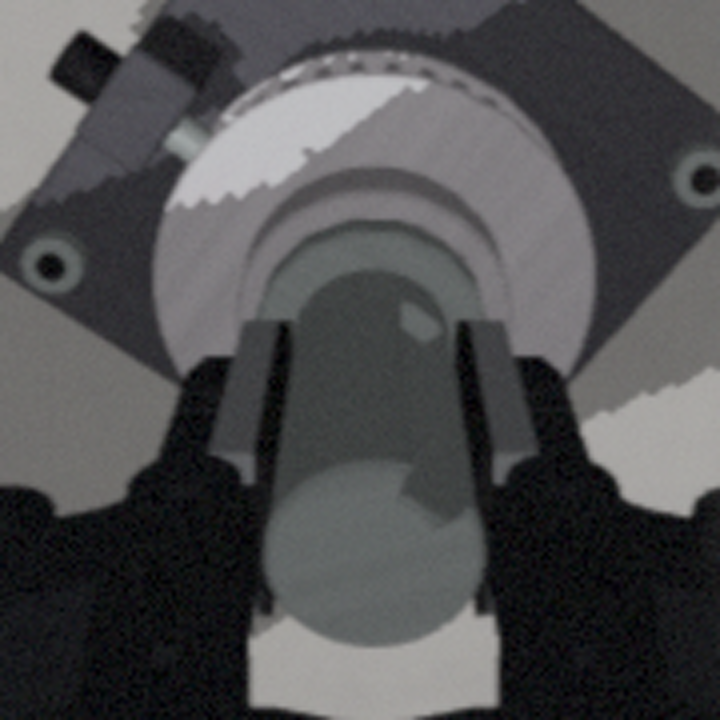

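>>> step_arm --targets '[[[0,0,-0.05,0,0,0,-1],[0,0,-0.05,0,0,0,-1],[0,0,0,0,0,0,-1],[0,0,0,0,0,0,-1],[0,0,0,0,0,0,-1]]]'

```text
t: 16.82
tcp_pos: [0.5358, -0.0233, 0.2568]
orientation: [[0.002, 0.613, 0.79], [-0.0, 0.79, -0.613], [-1.0, 0.001, 0.002]]
ft_force: [-5.7, 1.6, 18.4]
gripper_width: 0.0239
```

>>> step_arm --targets '[[[0,0,0,0,0,0,-1],[0,0,0,0,0,0,-1],[0,0,0,0,0,0,-1],[0,0,0,0,0,0,-1],[0,0,0,0,0,0,-1]]]'

```text
t: 17.23
tcp_pos: [0.5358, -0.0233, 0.2568]
orientation: [[0.002, 0.613, 0.79], [-0.0, 0.79, -0.613], [-1.0, 0.001, 0.002]]
ft_force: [-5.9, 1.4, 17.2]
gripper_width: 0.0233
```

```bash
python3 - <<'E'
from shaft import *
s=robot.state();c=robot.camera("wrist"); print(s["t"],s["tcp_pos"],s["ft_force"],s["gripper_width"])
shaft(c,s)
P=cloud(c,s); m=(c["range_z"]>0)&(np.hypot(P[...,0]-.5356,P[...,1]+.0237)<.019)&(P[...,2]<.085); q=P[m]; print("collar top z",np.median(q[:,2]),len(q))
c=robot.camera("side"); cv2.imwrite("pics/s14.png",cv2.resize(c["pixels"][120:260,180:340],None,fx=4,fy=4,interpolation=cv2.INTER_CUBIC))
print(robot.search_frame("side","offcut")[:2])
E
```

```text
17.2333 [ 0.5357838  -0.02328122  0.25682117] [-5.85865526  1.44659114 17.17580111] 0.02334630364562305
top z 0.1240 n 2159 circ [536.02 -23.36] 15.48
notch yaw 16.3 r 0.0108 52 ((10.237351417541504, 2.9694325923919678), (2.2792320251464844, 6.395007610321045), 18.755535125732422)
tool:  [ 0.1328 -0.      0.    ] toolyaw -37.8
collar top z 0.07036570171371595 1319
[{'at': [0.4562, 0.3048, 0.0192], 'score': 0.52}]
```

View pics/s14.png

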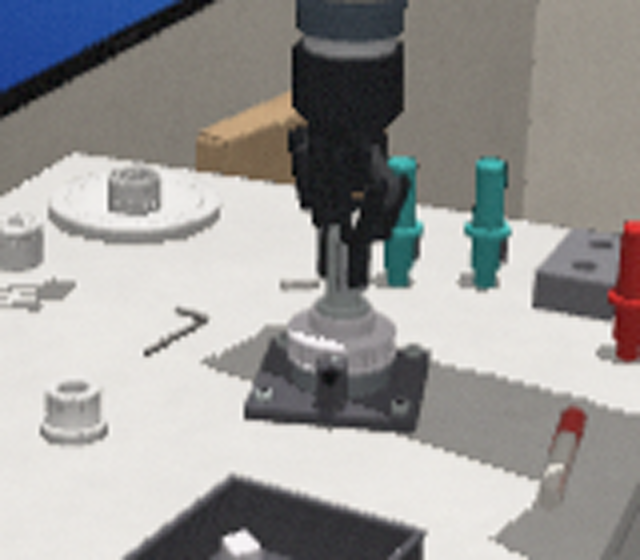

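Collar top is at 0.0704 m (home would be 0.070 m), the force is steady and the shaft is upright. Handing in.

```bash
python3 -c "
from bench import robot
print(robot.hand_in()); s=robot.state(); print(s['t'],s['tcp_pos'],s['ft_force'],s['gripper_width'])"
```

```text
the job is handed in; nothing more can be done
None
the job is handed in; nothing more can be done
```

I moved the offcut from the hub to about the middle of the scrap pan. I then took the steel shaft from its stand, turned it about 22° and pushed it into the hub until its collar sat on the hub face. I handed in at about 17.3 s with the shaft still gripped and pressed down; the hand-in reports no verdict.

Last checks:
- **Height:** the collar's top read 0.0704 m and the shaft's top 0.1240 m. Fully home would be about 0.070 m and 0.124 m.
- **Position:** I estimated the shaft's axis within about 1 mm of the bore's. The notch read about 16°, against 15.2° for the keyway. The arm met no resistance as the key entered.
- **Hold:** the push-down force was steady at about 17–18 N. It had jumped there from 8.4 N with only 0.1 mm of movement, which fits the collar resting on the hub. The arm was still and the jaws were closed on the shaft (23.3 mm opening).
- **Offcut:** seen in the pan at 0.02 m height. The wrist and side cameras disagreed on its position by about 16 mm, but both put it well inside the pan.
- **Bystanders:** I did not measure them afterwards. The arm never came near them, and the hex key, turned hub and spare key looked undisturbed in the last side picture. The V-block was outside the part of that picture I viewed.

The fingers touched the hub lightly, at about 6 N, while gripping the offcut.

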